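# Tighten the burr nut down the throat of a tea mill

## Task

Take the T-handled socket key out of the wooden stand, lower it down the open throat of the tea mill, feel for the hex nut at the bottom and turn the nut clockwise until it stops: gently, without forcing key or nut. Then put the key back upright in its empty well in the stand, let go, and leave everything else on the counter where it is.

Things in the scene. Friction and masses are not known exactly. Their poses are not given: they have to be found in the camera images.
- mill: Tea mill fixed to the counter, hopper lifted off. Origin under the centre of its upright aluminium drum (100 mm across, top at z = 110 mm); an open round throat 64 mm wide goes down the z axis from the top to z = 15 mm, a steel hex nut at its bottom. A grey motor casing (100 x 100 mm, 68 mm high) lies against the drum from x = 45 to 145 mm.
- mill_mouth (a point): Centre of the throat's mouth, at the drum's top, 110 mm over the counter.
- nut_seat (a point): On the throat's axis at the foot of the nut (z = 18 mm of the mill): the key's lower end comes to rest here when it is fully over the nut. With the hexagons not in line the key rides on top of the nut, about 14 mm higher; nearly in line it may bind a few mm down and needs a small wiggle.
- nut_top (a point): On the throat's axis at the top of the nut's flats, 14 mm above nut_seat. Hex nut 30 mm across flats; above this point a cone narrows to 25 mm across over 2.5 mm, then a 10 mm thick stud stands 5 mm higher. How the hexagon is turned is not measured: it may stand at any angle.
- nut (a joint): How far the nut has been turned on its spindle, in rad: grows clockwise seen from above, 1.6 at its firm stop (tight); starts between 0.6 and 0.9, turns against about 0.15 N m of friction. Says nothing of how the hexagon stands. The spindle is springy (about 2 N m/rad): past the stop the torque rises by 0.2 N m for each 0.1 rad; over about 0.5 N m forces the nut.
- stand: Wooden block fixed to the counter, 90 x 230 x 60 mm (x, y, z), origin under its centre. Two round wells, 55 mm wide and 50 mm deep (floor at z = 10 mm), at y = +60 and -60 mm: one holds the key and the other the lifter.
- key: Loose steel socket key, 147 mm tall, 0.26 to 0.40 kg, upright in one well. Origin at the centre of its lower end, z up the shank. Lower end: hexagonal tube, 45 mm over corners, with a hex socket 31.8 mm across flats, 26 mm deep: it slips over the nut within about 0.11 rad either side of alignment, every 60 degrees. Shank 24 mm thick to z = 90 mm, then a 12 mm neck, then the T-bar.
- key_bar (a point): Centre of the key's T-bar, 140 mm above its lower end; the bar is 80 mm long along the key's x, 12 mm wide along its y and 14 mm high.
- lifter: Loose lifter in the stand's other well: round foot 48 mm, 10 mm steel rod, round wooden knob 32 mm wide on top, 130 mm tall (its top 140 mm over the counter: carry the key clear of it). Origin at its foot. Not needed.
- gaiwan: Loose lidded tea bowl, 96 mm wide, 84 mm high. Origin under its centre. Not needed.
- tin: Loose white tea tin, 68 mm wide, 100 mm high. Origin under its centre. Not needed.
- teapot: Loose clay teapot, 96 mm wide (150 mm with spout and handle), 88 mm high. Origin under its centre. Not needed.
- cup: Loose white tea bowl, 72 mm wide, 45 mm high. Origin under its centre. Not needed.
- scoop: Loose wooden tea scoop lying on the counter. Not needed.
- hopper: Loose clear hopper of the mill, 110 mm wide, 120 mm high. Origin under its centre. Not needed.
- mill_lid: Loose black lid disc, 90 mm wide, 14 mm thick. Origin under its centre. Not needed.
Not all that is in view belongs to the job. Leave any yellow look-alike of the key alone.

How it is judged:
By the outcome, as a careful person would: the job done as asked, in the order asked, and still so for the second after the job is handed in, with the robot touching nothing.
It also fails if it takes over 72 s, if anything falls off the work surface, if the arm or the gripper's body presses on something with over 40 N, if the wrist force passes 120 N, or if a joint passes its speed limit or range.

## Robot

A 7-joint arm with a two-finger parallel gripper is mounted at the origin on the work surface. World frame = base frame: x ahead of the robot, y to its left, z up, the work surface at z = 0. Lengths are in m, angles in rad, forces in N, time in s.
With the tool pointing down it reaches from about 0.4 to 0.85 m from the base axis. Payload 4.5 kg.
Tool frame: the origin (TCP) lies midway between the tips of the shut fingers; the grasp point (between the pads) lies 19 mm behind it; z points along the fingers, y is the direction in which the jaws open and shut (so a half turn about z gives the same grasp; the last joint's range is limited). The gripper opens to 88 mm and grips with 3 to 60 N. Pads are 18 mm wide; open, the fingers measure 123 mm over their backs; the gripper's body (75 mm by 187 mm) begins 45 mm behind the grasp point.
Start: joints at [-1.268, 0.689, -0.195, 1.565, 0.157, 0.902, -0.215], TCP at [0.166, 0.603, 0.239] pointing down, gripper open.
Joint ranges: [-3.01, 3.01], [-0.46, 2.08], [-1.47, 1.51], [0.13, 2.56], [-1, 4.14], [0.04, 2.09], [-2.66, 2.66]. Speed limits (rad/s): [2.57, 2.57, 3.14, 3.14, 3.14, 3.14, 3.14].

## Interface

Orientations are given as a unit quaternion [x, y, z, w].
In Python, from plant import r gives the robot as it stands. The module is installed in compiled form; this text tells all that it offers.
- The arm moves only by the tool carry_out, never from a script. Its argument "commands" is a list of rows, each a list of 6 numbers: the shift along the tool's x, y, z in m, then the turn, a rotation vector about the tool's x, y, z in degrees. In form: [[dx, dy, dz, wx, wy, wz], ...]. A call has 1 to 12 rows; each row is the pose to reach, as a shift and turn from the pose commanded when the call began, along the tool's axes at that moment; what a row does not reach only later rows make up. A row lasts 1/10 s, in which the tool goes at most 50 mm and 8.59 degrees, less where a joint would pass 70% of its speed; a pose out of reach is approached as far as the arm can. A call with a gripper value outside its range is refused whole. "fingers" is the closure in counts, from 0 (fully open) to 255 (shut), set as the call begins (left out, the last holds). The fingers move at their own pace and stop on an object; "grip_force" is the grip in N (left out, the last holds). Time passes only in rows, so rows that repeat a pose let the fingers close. It gives the time, the measured TCP pose, the force and the opening at its end, in the units of the state.
- r.get_state(): the state, without advancing time (a new reading comes with each control period).
- r.snapshot(name): name is "scene" or "top" or "wrist"; returns a dict with "img" (480x640x3 uint8, blue, green, red), "intrinsics" (3x3 intrinsics, pixels), "extrinsics" (4x4, takes a point from camera to world coordinates); the wrist camera has in their place "tool_from_camera" (4x4, takes a point from camera to tool coordinates, whose origin is the TCP and whose axes are the flange's). Camera axes: x right, y down, z forward; pixel columns grow to the right and rows downward; lengths in m; the calibration is good to about 2 mm. A picture is of the moment at which its call begins: read the wrist's pose just before it. There is no depth.
- r.finish_job(): hands the job in, once; it reports no verdict.
Trained networks look in a picture, given as the dict that the camera call returned (one of the last four; its "shot" number tells which), for a name from the list of things; names that differ only in an ending like _2 or _b are one class to them, and where a whole thing is asked for, a point or a joint stands for the part that bears it (a point fixed in the world has none). Each returns a list of dicts, best first, with "p" (0 to 1); they miss things now and then, are a little off and sometimes report something else, mostly with a low value. They report only what shows in the picture. A call takes as long as a camera call. They do not tell look-alikes from the thing itself.
- r.spot_in(picture, label): "xyz" ([x, y, z] in m, in world coordinates, good to about 4 mm: the middle of the surface that is visible of it).
- r.spot_point(picture, label): "xyz" ([x, y, z] in m, in world coordinates, good to about 4 mm: a listed point, or the origin of a listed thing).
The state is a dict: "clock": time; "q": joint angles; "qd": joint speeds; "joint_torque": joint torques, N m; "tool_pos": TCP position; "eef_rot": TCP orientation; "contact_force": force on the tool from outside, world axes, zero at the start; "moment": the same for the moment, N m; "opening": opening from 0.0 (shut) to 1.0 (fully open).
Only numpy, scipy, OpenCV 4.12 (cv2) and the standard library are available. Lean on these libraries where they do the work, as an engineer would, in place of code of your own. Each camera call takes 0.05 s, during which the arm holds its last target.

## Working session

There is one attempt and no reset: what is moved stays moved. The work goes in short steps, Python scripts to look and compute and a tool call to move; the robot and the scene stay as the last step left them, time stands still between calls to the robot, and variables do not carry over. Pictures are saved under pics/ and viewed, and the job is handed in when it is done.

Besides the shell and the picture viewer there is one more tool, called as a command line: name --pt "numbers of a row" for each row, then --argument value for the rest. carry_out: Moves the arm, as the interface text tells. Its arguments: {"type":"object","properties":{"commands":{"type":"array","items":{"type":"array","items":{"type":"number"}}},"fingers":{"type":"number"},"grip_force":{"type":"number"}},"required":["commands"]}

```bash
mkdir -p pics; cat > h.py <<'E'
import numpy as np, cv2
from plant import r
from scipy.spatial.transform import Rotation as R
def snap(n,f):
    s=r.snapshot(n); cv2.imwrite('pics/'+f+'.png',s['img']); return s
def proj(s,p):
    E=np.linalg.inv(np.array(s['extrinsics'])); c=E[:3,:3]@np.array(p)+E[:3,3]; k=np.array(s['intrinsics'])@c; return k[:2]/k[2]
def ray(s,uv,z):
    E=np.array(s['extrinsics']); K=np.array(s['intrinsics'])
    d=E[:3,:3]@np.linalg.inv(K)@np.array([uv[0],uv[1],1.]); o=E[:3,3]; return o+d*(z-o[2])/d[2]
def st():
    s=r.get_state(); print('t',s['clock'],'pos',np.round(s['tool_pos'],4),'rpy',np.round(R.from_quat(s['eef_rot']).as_matrix(),3).tolist(),'F',np.round(s['contact_force'],1),'M',np.round(s['moment'],2),'op',round(s['opening'],3),'q',np.round(s['q'],2)); return s
E
python3 - <<'E'
from h import *
st()
for n in ['top','scene']:
    s=snap(n,n+'0')
    for l in ['mill_mouth','mill','stand','key','key_bar','lifter','nut_top','nut_seat']:
        print(n,l,[(np.round(d['xyz'],4).tolist(),round(d['p'],2)) for d in r.spot_point(s,l)][:3])
E
```

```text
t 0.0 pos [0.1659 0.602  0.2379] rpy [[-0.964, 0.266, -0.0], [0.266, 0.964, -0.002], [-0.0, -0.002, -1.0]] F [0.4 0.1 0.4] M [-0.01  0.07 -0.02] op 1.002 q [-1.27  0.69 -0.19  1.57  0.16  0.9  -0.22]
top mill_mouth [([0.5389, 0.2378, 0.1102], 0.86), ([0.5431, 0.2366, 0.0182], 0.3)]
top mill []
top stand [([0.58, -0.1921, 0.0008], 0.87), ([0.5764, -0.1327, 0.1482], 0.25), ([0.693, 0.0142, 0.0003], 0.24)]
top key [([0.7066, -0.1282, 0.0022], 0.88), ([0.5768, -0.1315, 0.0114], 0.57)]
top key_bar [([0.5769, -0.1352, 0.1512], 0.96), ([0.711, -0.1357, 0.1451], 0.95), ([0.5791, 0.4689, -0.0004], 0.62)]
top lifter [([0.5865, -0.2516, 0.0172], 0.6)]
top nut_top [([0.5402, 0.2415, 0.033], 0.91), ([0.5871, -0.2524, 0.0095], 0.41)]
top nut_seat []
scene mill_mouth [([0.5432, 0.2373, 0.1124], 0.59)]
scene mill [([0.5347, 0.2375, 0.0003], 0.64)]
scene stand [([0.5799, -0.1876, -0.002], 0.7)]
scene key [([0.7016, -0.1321, -0.0027], 0.88), ([0.575, -0.1298, 0.008], 0.75)]
scene key_bar [([0.7067, -0.1316, 0.1386], 0.83), ([0.575, -0.1363, 0.1466], 0.64)]
scene lifter [([0.5864, -0.2545, 0.0095], 0.72), ([0.3846, -0.1525, -0.0047], 0.37)]
scene nut_top [([0.5379, 0.2392, 0.0322], 0.81), ([0.5323, -0.0004, -0.0021], 0.44)]
scene nut_seat [([0.5402, 0.2369, 0.0221], 0.94)]
```

View pics/top0.png

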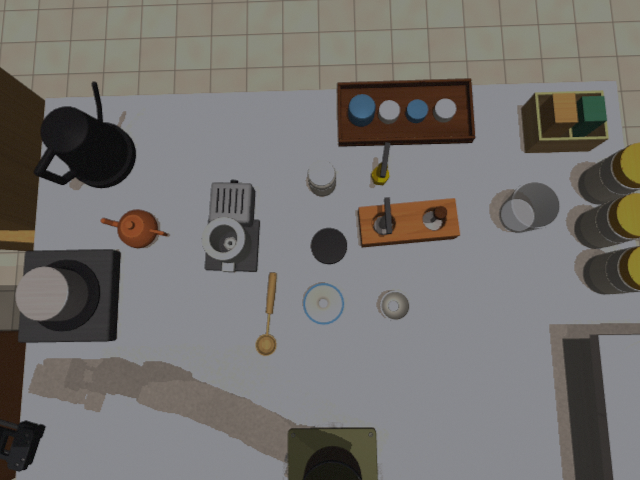

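View pics/scene0.png

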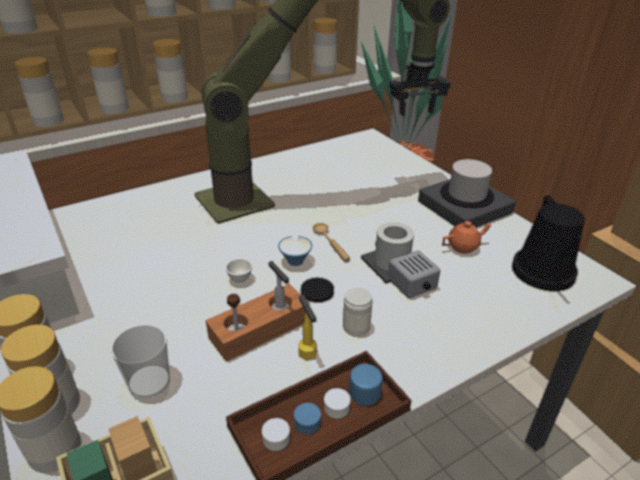

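```bash
cat >> h.py <<'E'
def rows(target, yaw_deg, s=None):
    # yaw = world angle of tool x axis; tool down. prints total row from the current measured pose
    s=s or r.get_state(); R0=R.from_quat(s['eef_rot']); p=np.array(s['tool_pos'])
    y=np.radians(yaw_deg); x=np.array([np.cos(y),np.sin(y),0]); z=np.array([0,0,-1.]); Rt=R.from_matrix(np.c_[x,np.cross(z,x),z])
    d=R0.inv().apply(np.array(target)-p); w=(R0.inv()*Rt).as_rotvec(degrees=True)
    print('row',np.round(d,4),np.round(w,2),'need rows',np.linalg.norm(d)/.05,np.linalg.norm(w)/8.59)
    return d,w
def yaw(s): m=R.from_quat(s['eef_rot']).as_matrix(); return np.degrees(np.arctan2(m[1,0],m[0,0]))
E
python3 - <<'E'
from h import *
s=snap('wrist','w0'); print(s['tool_from_camera']); print(s['intrinsics'])
t=snap('top','t1'); cv2.imwrite('pics/t1z.png',cv2.resize(t['img'][170:280,180:480],None,fx=2.6,fy=2.6,interpolation=cv2.INTER_CUBIC))
print(ray(t,(387,200),.154),ray(t,(389,234),.154))
print(yaw(st())); rows([.54,.237,.26],164)
E
```

```text
[[ 1.64074832e-04 -9.62626183e-01 -2.70833539e-01  6.97881989e-02]
 [ 9.99999824e-01  3.12194092e-04 -5.03820185e-04  2.06250087e-04]
 [ 5.69543132e-04 -2.70833409e-01  9.62626065e-01 -1.45533196e-01]
 [ 0.00000000e+00  0.00000000e+00  0.00000000e+00  1.00000000e+00]]
[[430.39089207   0.         317.21603572]
 [  0.         430.39089207 237.11511664]
 [  0.           0.           1.        ]]
[ 0.60912967 -0.13225939  0.154     ] [ 0.53352677 -0.13373174  0.154     ]
t 1.0 pos [0.166  0.6026 0.2387] rpy [[-0.964, 0.266, 0.0], [0.266, 0.964, 0.0], [0.0, 0.0, -1.0]] F [ 0.6 -0.6  0.4] M [0.   0.01 0.04] op 0.998 q [-1.27  0.69 -0.19  1.57  0.16  0.9  -0.22]
164.60315016354016
row [-0.4577 -0.2532 -0.0213] [ 0.  -0.   0.6] need rows 10.46917136918559 0.07021590944434765
```

View pics/t1z.png

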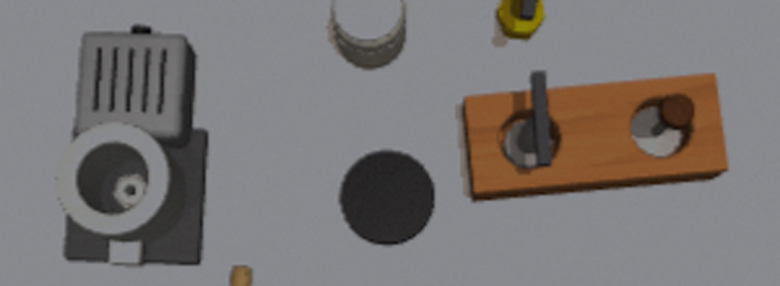

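View pics/w0.png

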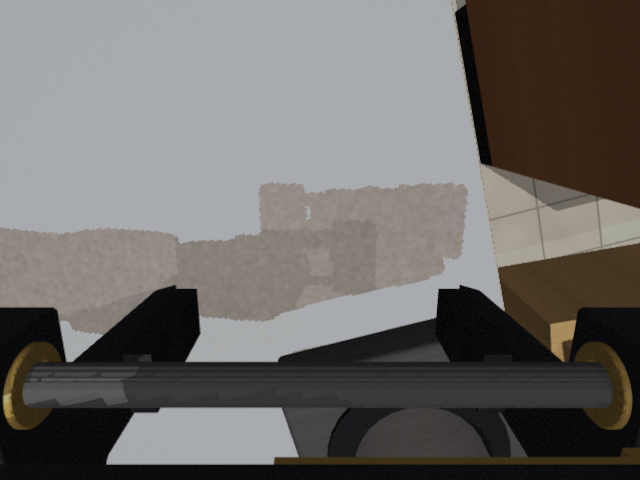

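```bash
python3 - <<'E'
from h import *
rows([.608,.234,.238],183)
E
```

```text
row [-0.524  -0.238   0.0007] [  0.    0.  -18.4] need rows 11.510919360706268 2.14165890429674
```

carry_out --pt "-0.045 -0.02 0 0 0 -3" --pt "-0.09 -0.04 0 0 0 -6" --pt "-0.135 -0.06 0 0 0 -9" --pt "-0.18 -0.08 0 0 0 -12" --pt "-0.224 -0.102 0 0 0 -15" --pt "-0.27 -0.123 0 0 0 -18.4" --pt "-0.315 -0.143 0 0 0 -18.4" --pt "-0.36 -0.164 0 0 0 -18.4" --pt "-0.405 -0.184 0 0 0 -18.4" --pt "-0.45 -0.204 0 0 0 -18.4" --pt "-0.49 -0.222 0 0 0 -18.4" --pt "-0.524 -0.238 0 0 0 -18.4"

```text
clock: 2.2
tool_pos: [0.6101, 0.2313, 0.2387]
eef_rot: [-0.025, 1.0, -0.0, 0.0]
contact_force: [0.5, 0.4, 0.7]
opening: 1.003
```

carry_out --pt "0 0 0.035 0 0 0" --pt "0 0 0.07 0 0 0" --pt "0 0 0.08 0 0 0" --pt "0 0 0.08 0 0 0"

```text
clock: 2.6
tool_pos: [0.6069, 0.2337, 0.1574]
eef_rot: [-0.026, 1.0, -0.001, -0.002]
contact_force: [0.1, -0.7, 0.3]
opening: 0.996
```

```bash
cat >> h.py <<'E'
def camE(s,state):
    T=np.eye(4); T[:3,:3]=R.from_quat(state['eef_rot']).as_matrix(); T[:3,3]=state['tool_pos']
    s['extrinsics']=T@np.array(s['tool_from_camera']); return s
E
python3 - <<'E'
from h import *
a=st(); print(yaw(a)); s=snap('wrist','w1')
for l in ['mill_mouth','nut_top','nut_seat']:
    print(l,[(np.round(d['xyz'],4).tolist(),round(d['p'],2)) for d in r.spot_point(s,l)][:3])
camE(s,a); c=proj(s,[.54,.238,.032]); print(c)
x,y=int(c[0]),int(c[1]); im=s['img'][max(0,y-80):y+80,x-100:x+100]; cv2.imwrite('pics/w1z.png',cv2.resize(im,None,fx=4,fy=4,interpolation=cv2.INTER_CUBIC)[:600]); print(max(0,y-80),x-100)
E
```

```text
t 2.6 pos [0.6069 0.2337 0.1574] rpy [[-0.999, -0.053, -0.003], [-0.053, 0.999, -0.001], [0.003, -0.001, -1.0]] F [ 0.1 -0.7  0.3] M [0.01 0.03 0.01] op 0.996 q [-0.27  0.83 -0.31  1.55  0.32  0.82  0.91]
-176.97241253290315
mill_mouth [([0.5411, 0.2386, 0.1115], 0.97)]
nut_top [([0.5411, 0.239, 0.0353], 0.69), ([0.5423, 0.2365, -0.0026], 0.4)]
nut_seat [([0.5394, 0.2381, 0.0209], 0.88)]
[330.10330722 122.11351954]
42 230
```

View pics/w1z.png

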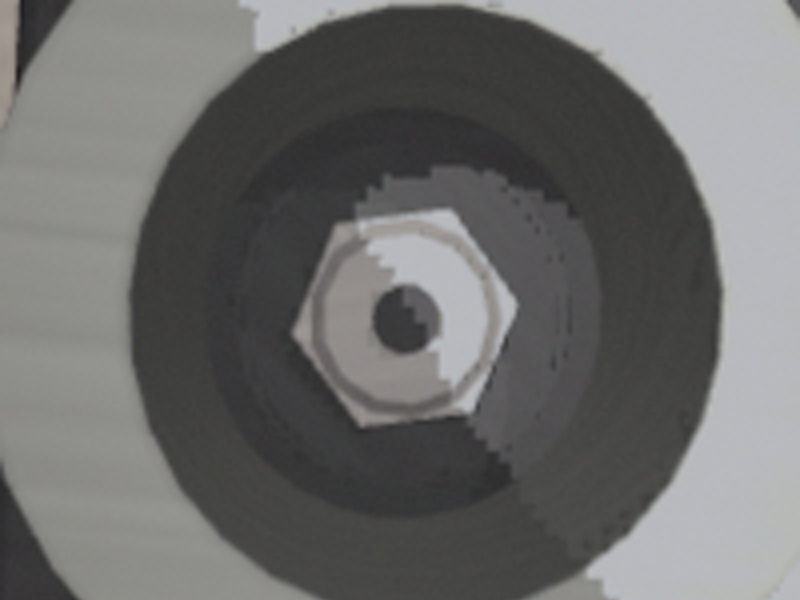

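```bash
python3 - <<'E'
from h import *
a=r.get_state(); s=dict(r.snapshot('wrist')); camE(s,a)
c=np.array([(292,330),(338,222),(455,208),(518,306),(473,410),(362,428)])/4+[230,42]
w=np.array([ray(s,p,.032) for p in c])[:,:2]; m=w.mean(0); print(m)
d=w-m; ang=np.degrees(np.arctan2(d[:,1],d[:,0])); print(ang,np.linalg.norm(d,axis=1)); z=np.exp(1j*np.radians(ang*6)).mean(); print('corner yaw mod60',np.degrees(np.angle(z))/6,abs(z))
# throat rim
rows([.576+.07-.0,-.129,.25],183)
E
```

```text
[0.54257318 0.24057262]
[ -81.37563395 -140.36295073  158.93394378   99.16249602   40.36436438
  -19.24796384] [0.01767694 0.01757564 0.0176628  0.01721918 0.0173513  0.01788773]
corner yaw mod60 -20.4212283761648 0.9968069471351296
row [-0.0182 -0.3651 -0.0898] [0.08 0.18 0.01] need rows 7.529064872474692 0.022762393870605552
```

carry_out --pt "0 0 -0.045 0 0 0" --pt "0 -0.01 -0.09 0 0 0" --pt "0 -0.05 -0.09 0 0 0" --pt "-0.005 -0.095 -0.09 0 0 0" --pt "-0.01 -0.14 -0.09 0 0 0" --pt "-0.015 -0.185 -0.09 0 0 0" --pt "-0.018 -0.23 -0.09 0 0 0" --pt "-0.018 -0.275 -0.09 0 0 0" --pt "-0.018 -0.32 -0.09 0 0 0" --pt "-0.018 -0.35 -0.09 0 0 0" --pt "-0.018 -0.365 -0.09 0 0 0" --pt "-0.018 -0.365 -0.09 0 0 0"

```text
clock: 4.05
tool_pos: [0.6452, -0.132, 0.2494]
eef_rot: [-0.024, 1.0, -0.001, 0.001]
contact_force: [-0.0, 0.4, -0.3]
opening: 1.0
```

```bash
python3 - <<'E'
from h import *
a=st(); print(yaw(a)); s=snap('wrist','w2')
for l in ['key_bar','key','stand']:
    print(l,[(np.round(d['xyz'],4).tolist(),round(d['p'],2)) for d in r.spot_point(s,l)][:3])
camE(s,a); c=proj(s,[.576,-.133,.157]); print(c)
E
```

```text
t 4.05 pos [ 0.6452 -0.132   0.2494] rpy [[-0.999, -0.049, 0.001], [-0.049, 0.999, -0.001], [-0.001, -0.001, -1.0]] F [-0.   0.4 -0.3] M [ 0.08 -0.    0.03] op 1.0 q [ 0.33  0.74 -0.38  1.44  0.3   1.02  1.5 ]
-177.21777321230527
key_bar [([0.7052, -0.1305, 0.1404], 0.76), ([0.5738, -0.1334, 0.1499], 0.75)]
key [([0.5784, -0.14, 0.006], 0.95), ([0.7043, -0.1324, 0.0091], 0.75)]
stand [([0.5793, -0.1936, 0.0009], 0.6)]
[321.60965449 117.07373224]
```

View pics/w2.png

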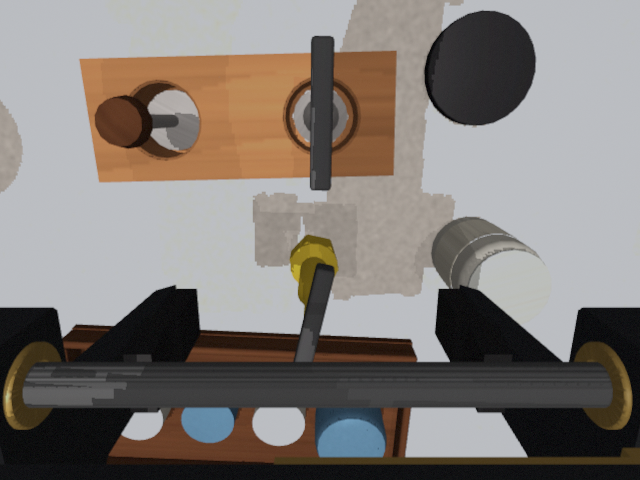

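```bash
python3 - <<'E'
import cv2
im=cv2.imread('pics/w2.png')
a=cv2.resize(im[70:165,270:375],None,fx=6,fy=6,interpolation=cv2.INTER_CUBIC)
a=cv2.convertScaleAbs(a,alpha=1.6,beta=10)
cv2.imwrite('pics/w2z.png',a)
import numpy as np
g=cv2.cvtColor(im,cv2.COLOR_BGR2GRAY)
for v in (45,60,75,150,165,180): print(v,g[v,302:342].tolist())
E
```

```text
45 [190, 190, 190, 190, 189, 190, 190, 190, 173, 69, 45, 51, 55, 60, 58, 59, 58, 60, 60, 59, 60, 58, 60, 60, 58, 58, 58, 57, 58, 52, 45, 54, 131, 190, 189, 190, 190, 189, 190, 186]
60 [141, 140, 140, 140, 139, 139, 140, 140, 127, 56, 49, 52, 58, 59, 60, 57, 59, 60, 58, 59, 61, 60, 57, 58, 59, 57, 58, 57, 55, 49, 45, 54, 85, 97, 97, 97, 97, 97, 97, 98]
75 [145, 145, 145, 144, 144, 145, 144, 146, 130, 52, 67, 53, 57, 58, 56, 58, 60, 58, 59, 59, 57, 58, 59, 57, 57, 58, 57, 56, 55, 47, 42, 63, 101, 101, 99, 101, 101, 101, 101, 102]
150 [109, 110, 106, 94, 83, 69, 57, 50, 52, 73, 76, 56, 58, 59, 59, 60, 60, 58, 57, 58, 60, 58, 56, 56, 55, 55, 57, 50, 43, 39, 41, 46, 53, 60, 68, 73, 76, 84, 83, 84]
165 [132, 133, 132, 133, 132, 131, 134, 128, 68, 76, 74, 57, 60, 59, 59, 59, 60, 60, 58, 58, 59, 59, 56, 58, 56, 58, 54, 49, 45, 67, 96, 97, 97, 97, 97, 99, 98, 98, 98, 97]
180 [190, 190, 190, 191, 190, 190, 190, 171, 55, 78, 85, 92, 85, 58, 60, 58, 57, 58, 59, 59, 58, 58, 56, 57, 57, 54, 52, 48, 78, 133, 157, 158, 158, 158, 158, 159, 160, 159, 159, 158]
```

View pics/w2z.png

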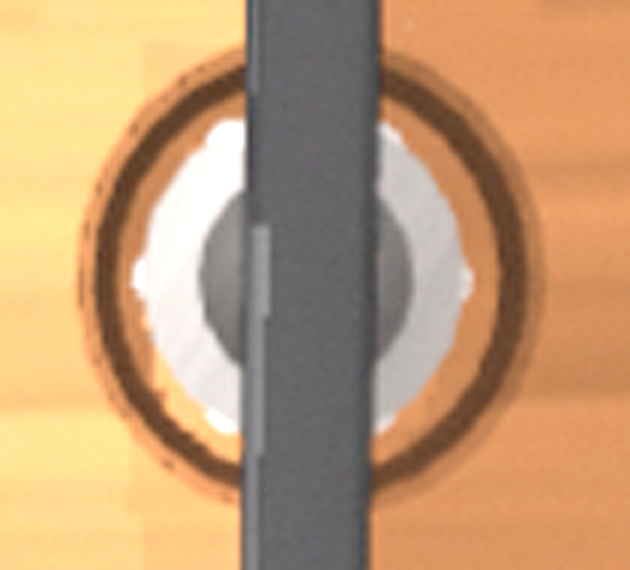

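```bash
python3 - <<'E'
from h import *
a=r.get_state(); s=dict(r.snapshot('wrist')); camE(s,a)
p=ray(s,(322.2,37.5),.157);q=ray(s,(321.8,188.5),.157); print(p,q,(p+q)/2)
t=ray(s,(321.9,116),.157)
m=(p+q)/2; rows([m[0],t[1],.131],183)
E
```

```text
[ 0.5373188  -0.12935511  0.157     ] [ 0.61431924 -0.12496391  0.157     ] [ 0.57581902 -0.12715951  0.157     ]
row [0.0695 0.0029 0.118 ] [0.1  0.03 0.23] need rows 2.7389205952118294 0.028786886165197385
```

carry_out --pt "0.04 0.0015 0 0 0 0" --pt "0.0695 0.0028 0.01 0 0 0" --pt "0.0695 0.0028 0.05 0 0 0" --pt "0.0695 0.0028 0.09 0 0 0" --pt "0.0695 0.0028 0.117 0 0 0" --pt "0.0695 0.0028 0.117 0 0 0" --pt "0.0695 0.0028 0.117 0 0 0"

```text
clock: 5.0
tool_pos: [0.576, -0.1291, 0.1322]
eef_rot: [-0.027, 1.0, 0.0, 0.0]
contact_force: [0.7, -1.1, -0.2]
opening: 1.001
```

```bash
python3 - <<'E'
from h import *
a=st(); s=snap('wrist','w3')
E
```

```text
t 5.0 pos [ 0.576  -0.1291  0.1322] rpy [[-0.999, -0.054, 0.0], [-0.054, 0.999, 0.001], [-0.0, 0.001, -1.0]] F [ 0.7 -1.1 -0.2] M [ 0.01 -0.05 -0.02] op 1.001 q [ 0.33  0.8  -0.32  1.76  0.39  0.64  1.41]
```

View pics/w3.png

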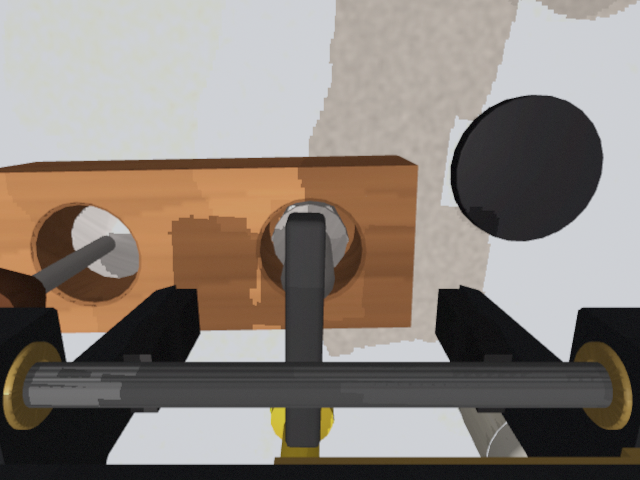

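carry_out --pt "0.0034 -0.0036 0 0 0 0" --pt "0.0034 -0.0036 0 0 0 0" --pt "0.0034 -0.0036 0 0 0 0" --pt "0.0034 -0.0036 0 0 0 0"

```text
clock: 5.45
tool_pos: [0.5725, -0.1343, 0.1322]
eef_rot: [-0.026, 1.0, -0.0, 0.0]
contact_force: [-0.0, 0.2, 0.4]
opening: 1.0
```

```bash
python3 - <<'E'
from h import *
a=st(); s=snap('wrist','w4'); 
g=cv2.cvtColor(s['img'],cv2.COLOR_BGR2GRAY)
for v in (260,310,350): print(v,g[v,285:345].tolist())
a=st()
E
```

```text
t 5.45 pos [ 0.5725 -0.1343  0.1322] rpy [[-0.999, -0.052, 0.001], [-0.052, 0.999, -0.0], [-0.001, -0.0, -1.0]] F [-0.   0.2  0.4] M [ 0.02 -0.04  0.  ] op 1.0 q [ 0.34  0.8  -0.32  1.77  0.39  0.64  1.41]
260 [108, 116, 116, 117, 116, 117, 118, 115, 117, 115, 108, 85, 76, 78, 78, 81, 71, 45, 48, 55, 59, 59, 63, 64, 65, 64, 64, 66, 64, 66, 65, 64, 63, 65, 62, 65, 64, 63, 65, 64, 65, 65, 64, 64, 63, 63, 63, 63, 63, 64, 62, 61, 57, 55, 52, 44, 64, 108, 114, 114]
310 [99, 98, 98, 98, 99, 98, 98, 97, 98, 97, 97, 98, 99, 97, 98, 92, 72, 41, 48, 54, 54, 58, 59, 58, 59, 58, 60, 59, 58, 60, 59, 60, 60, 59, 58, 58, 57, 58, 60, 59, 58, 56, 59, 57, 55, 58, 56, 56, 57, 52, 52, 50, 47, 44, 58, 95, 108, 107, 107, 108]
350 [209, 209, 209, 209, 209, 208, 209, 208, 208, 209, 208, 208, 208, 209, 209, 195, 120, 43, 51, 51, 54, 57, 59, 59, 57, 59, 57, 57, 59, 58, 59, 59, 57, 58, 59, 57, 59, 57, 57, 58, 56, 55, 56, 55, 57, 56, 55, 56, 51, 49, 49, 45, 55, 126, 180, 180, 180, 178, 177, 177]
t 5.5 pos [ 0.5725 -0.1342  0.1321] rpy [[-0.999, -0.052, 0.001], [-0.052, 0.999, 0.0], [-0.001, -0.0, -1.0]] F [0.2 0.3 0.6] M [0.05 0.01 0.01] op 1.003 q [ 0.34  0.8  -0.32  1.77  0.39  0.64  1.41]
```

View pics/w4.png

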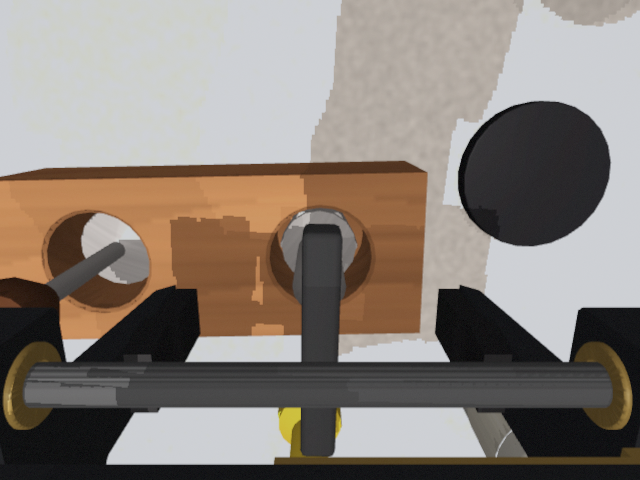

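carry_out --pt "0 0.001 0 0 0 0" --pt "0 0.001 0 0 0 0" --pt "0 0.001 0 0 0 0" --pt "0 0.001 0 0 0 0" --pt "0 0.001 0 0 0 0" --pt "0 0.001 0 0 0 0" --pt "0 0.001 0 0 0 0" --pt "0 0.001 0 0 0 0" --pt "0 0.001 0 0 0 0" --pt "0 0.001 0 0 0 0" --fingers 255 --grip_force 40

```text
clock: 6.5
tool_pos: [0.5723, -0.1332, 0.1317]
eef_rot: [-0.026, 1.0, -0.0, 0.0]
contact_force: [0.5, 0.2, -1.0]
opening: 0.131
```

```bash
python3 - <<'E'
from h import *
a=st(); s=snap('wrist','w5'); a=st(); print(yaw(a))
E
```

```text
t 6.5 pos [ 0.5723 -0.1332  0.1317] rpy [[-0.999, -0.052, 0.0], [-0.052, 0.999, -0.0], [-0.0, -0.0, -1.0]] F [ 0.5  0.2 -1. ] M [-0.02 -0.04  0.05] op 0.131 q [ 0.33  0.8  -0.32  1.77  0.39  0.64  1.41]
t 6.55 pos [ 0.5723 -0.1333  0.1317] rpy [[-0.999, -0.052, 0.0], [-0.052, 0.999, -0.0], [-0.0, -0.0, -1.0]] F [-0.4 -0.2 -0.9] M [-0.1  -0.1   0.02] op 0.132 q [ 0.33  0.8  -0.32  1.77  0.39  0.64  1.41]
-176.9959270553217
```

View pics/w5.png

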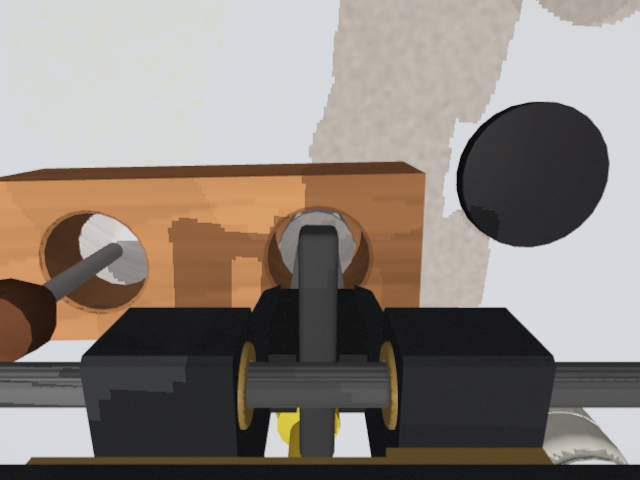

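carry_out --pt "0 0 -0.01 0 0 0" --pt "0 0 -0.03 0 0 0" --pt "0 0 -0.06 0 0 0" --pt "0 0 -0.09 0 0 0" --pt "0 0 -0.12 0 0 0" --pt "0 0 -0.15 0 0 0" --pt "0 0 -0.155 0 0 0" --pt "0 0 -0.155 0 0 0"

```text
clock: 7.35
tool_pos: [0.5722, -0.1332, 0.2871]
eef_rot: [-0.026, 1.0, -0.0, 0.0]
contact_force: [0.3, -0.5, -3.6]
opening: 0.13
```

```bash
python3 - <<'E'
from h import *
a=st(); rows([.541,.2385,.286],189.6); snap('wrist','w6'); 
E
```

```text
t 7.35 pos [ 0.5722 -0.1332  0.2871] rpy [[-0.999, -0.052, 0.001], [-0.052, 0.999, -0.0], [-0.001, -0.0, -1.0]] F [ 0.3 -0.5 -3.6] M [ 0.02  0.05 -0.05] op 0.13 q [ 0.39  0.6  -0.41  1.62  0.27  0.98  1.51]
row [0.0117 0.3728 0.001 ] [-0.02  0.05 -6.6 ] need rows 7.460373411344022 0.7686982755034042
```

View pics/w6.png

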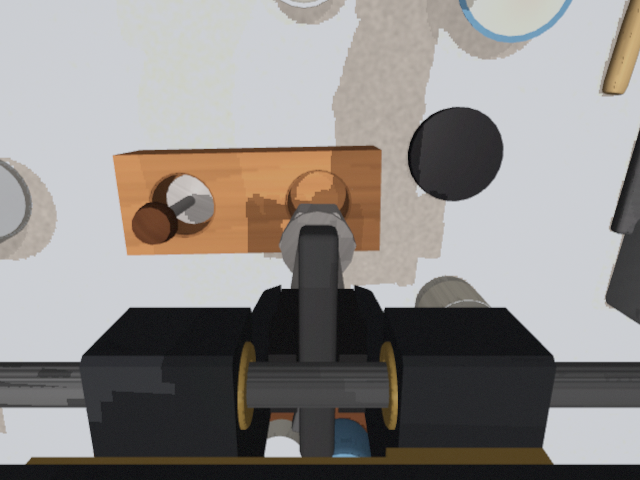

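carry_out --pt "0.001 0.03 0 0 0 -1" --pt "0.002 0.07 0 0 0 -2" --pt "0.003 0.115 0 0 0 -3" --pt "0.005 0.16 0 0 0 -4" --pt "0.006 0.205 0 0 0 -5" --pt "0.008 0.25 0 0 0 -6" --pt "0.009 0.295 0 0 0 -6.6" --pt "0.011 0.33 0 0 0 -6.6" --pt "0.0117 0.357 0 0 0 -6.6" --pt "0.0117 0.3728 0 0 0 -6.6" --pt "0.0117 0.3728 0 0 0 -6.6" --pt "0.0117 0.3728 0 0 0 -6.6"

```text
clock: 8.6
tool_pos: [0.5411, 0.2364, 0.2856]
eef_rot: [-0.083, 0.997, -0.001, -0.001]
contact_force: [1.2, -0.9, -2.9]
opening: 0.13
```

```bash
python3 - <<'E'
from h import *
a=st(); print(yaw(a)); rows([.541,.2385,.28],189.6); 
s=snap('scene','s7')
for l in ['mill_mouth','nut_seat','key','key_bar']:
    print(l,[(np.round(d['xyz'],4).tolist(),round(d['p'],2)) for d in r.spot_point(s,l)][:3])
t=snap('wrist','w7')
for l in ['mill_mouth','nut_top','key','key_bar']:
    print(l,[(np.round(d['xyz'],4).tolist(),round(d['p'],2)) for d in r.spot_point(t,l)][:3])
cv2.imwrite('pics/s7z.png',cv2.resize(s['img'][130:310,320:500],None,fx=3.3,fy=3.3,interpolation=cv2.INTER_CUBIC))
E
```

```text
t 8.6 pos [0.5411 0.2364 0.2856] rpy [[-0.986, -0.166, -0.002], [-0.166, 0.986, -0.003], [0.002, -0.003, -1.0]] F [ 1.2 -0.9 -2.9] M [-0.02  0.01 -0.05] op 0.13 q [-0.25  0.61 -0.42  1.61  0.29  0.99  0.98]
-170.47264493196002
row [-0.0003  0.0021  0.0056] [-0.14 -0.11 -0.07] need rows 0.1196936717068058 0.022808911517269277
mill_mouth [([0.542, 0.2393, 0.1113], 0.57)]
nut_seat [([0.54, 0.2369, 0.0221], 0.96)]
key [([0.7033, -0.1298, -0.0023], 0.75), ([0.5464, 0.239, 0.1661], 0.68)]
key_bar [([0.7099, -0.1336, 0.1382], 0.67), ([0.5453, 0.2312, 0.3023], 0.58)]
mill_mouth [([0.5391, 0.2365, 0.1118], 0.71), ([0.5459, 0.234, 0.3018], 0.63)]
nut_top [([0.5435, 0.2352, 0.0314], 0.65)]
key [([0.5469, 0.231, 0.1614], 0.66), ([0.5318, -0.0061, 0.0021], 0.64)]
key_bar [([0.5424, 0.2369, 0.2984], 0.98)]
```

View pics/s7z.png

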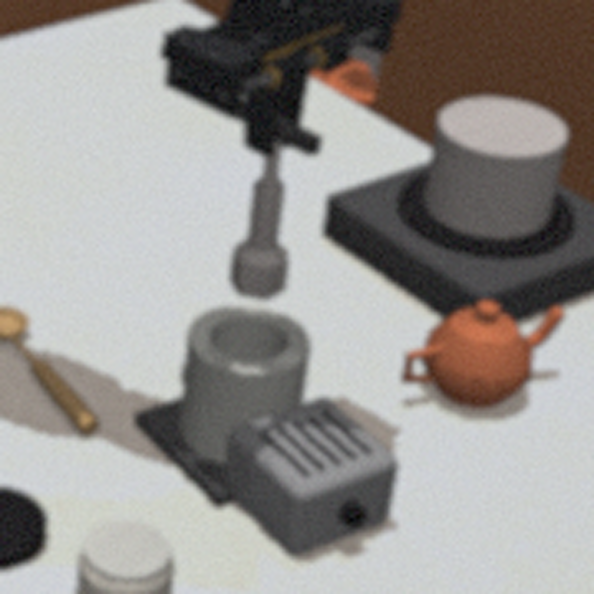

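View pics/w7.png

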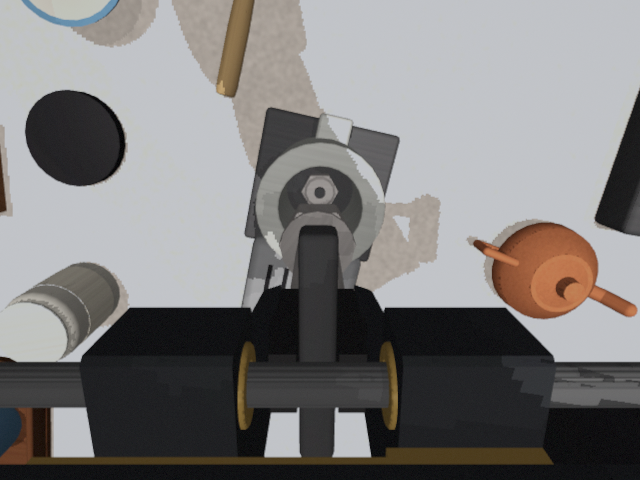

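```bash
python3 - <<'E'
from h import *
a=st(); s=snap('wrist','w8'); camE(s,a)
im=s['img'][165:215,290:350]; cv2.imwrite('pics/w8z.png',cv2.resize(im,None,fx=12,fy=12,interpolation=cv2.INTER_CUBIC))
E
```

```text
t 9.1 pos [0.5411 0.2382 0.2868] rpy [[-0.986, -0.166, 0.0], [-0.166, 0.986, 0.0], [-0.0, 0.0, -1.0]] F [ 0.5  0.3 -3.8] M [ 0.04  0.06 -0.06] op 0.131 q [-0.25  0.61 -0.42  1.6   0.29  0.99  0.98]
```

View pics/w8z.png

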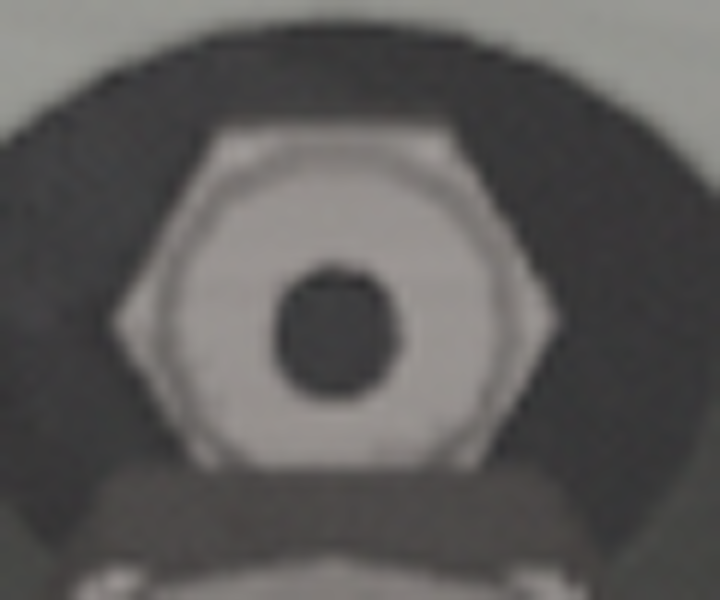

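carry_out --pt "0.0018 0.0007 0 0 0 0" --pt "0.0018 0.0007 0.03 0 0 0" --pt "0.0018 0.0007 0.06 0 0 0" --pt "0.0018 0.0007 0.09 0 0 0" --pt "0.0018 0.0007 0.11 0 0 0" --pt "0.0018 0.0007 0.12 0 0 0" --pt "0.0018 0.0007 0.12 0 0 0" --pt "0.0018 0.0007 0.12 0 0 0" --pt "0.0018 0.0007 0.12 0 0 0"

```text
clock: 10.05
tool_pos: [0.54, 0.2395, 0.1681]
eef_rot: [-0.084, 0.996, 0.001, 0.001]
contact_force: [0.4, -0.1, -3.4]
opening: 0.128
```

carry_out --pt "0 0 0.003 0 0 0" --pt "0 0 0.006 0 0 0" --pt "0 0 0.009 0 0 0" --pt "0 0 0.012 0 0 0" --pt "0 0 0.014 0 0 0" --pt "0 0 0.016 0 0 0" --pt "0 0 0.016 0 0 0"

```text
clock: 10.75
tool_pos: [0.5406, 0.2397, 0.1525]
eef_rot: [-0.084, 0.997, 0.001, 0.002]
contact_force: [-0.2, -1.5, 8.5]
opening: 0.131
```

```bash
python3 - <<'E'
from h import *
a=st(); print(yaw(a))
E
```

```text
t 10.75 pos [0.5406 0.2397 0.1525] rpy [[-0.986, -0.166, 0.004], [-0.166, 0.986, 0.002], [-0.004, 0.001, -1.0]] F [-0.2 -1.5  8.5] M [-0.27  0.42  0.01] op 0.131 q [-0.29  0.77 -0.35  1.75  0.39  0.69  0.88]
-170.4169932876008
```

carry_out --pt "0 0 -0.002 0 0 0" --pt "0.001 -0.0007 -0.002 0 0 0" --pt "0.001 -0.0007 -0.001 0 0 0" --pt "0.001 -0.0007 0.0 0 0 0" --pt "0.001 -0.0007 0.0 0 0 0"

```text
clock: 11.25
tool_pos: [0.5399, 0.2391, 0.1524]
eef_rot: [-0.084, 0.996, 0.001, 0.002]
contact_force: [0.6, -0.8, 10.4]
opening: 0.13
```

```bash
python3 - <<'E'
from h import *
a=st(); print(yaw(a))
E
```

```text
t 11.25 pos [0.5399 0.2391 0.1524] rpy [[-0.986, -0.167, 0.004], [-0.167, 0.986, 0.002], [-0.004, 0.002, -1.0]] F [ 0.6 -0.8 10.4] M [-0.16  0.23  0.01] op 0.13 q [-0.29  0.77 -0.35  1.75  0.39  0.68  0.88]
-170.41260187083736
```

carry_out --pt "0 0 -0.002 0 0 0" --pt "0.001 -0.0007 -0.002 0 0 0" --pt "0.001 -0.0007 -0.001 0 0 0" --pt "0.001 -0.0007 0.0 0 0 0" --pt "0.001 -0.0007 0.0 0 0 0"

```text
clock: 11.75
tool_pos: [0.5368, 0.2368, 0.15]
eef_rot: [-0.084, 0.996, -0.0, -0.001]
contact_force: [0.3, 0.1, -3.3]
opening: 0.133
```

```bash
python3 - <<'E'
from h import *
a=st(); print(yaw(a))
E
```

```text
t 11.75 pos [0.5368 0.2368 0.15  ] rpy [[-0.986, -0.167, -0.001], [-0.167, 0.986, -0.001], [0.001, -0.0, -1.0]] F [ 0.3  0.1 -3.3] M [ 0.22 -0.09 -0.01] op 0.133 q [-0.29  0.77 -0.35  1.76  0.39  0.68  0.88]
-170.39189446565618
```

carry_out --pt "0 0 0.0015 0 0 0" --pt "0 0 0.003 0 0 0" --pt "0 0 0.0045 0 0 0" --pt "0 0 0.006 0 0 0" --pt "0 0 0.006 0 0 0"

```text
clock: 12.25
tool_pos: [0.5371, 0.237, 0.1443]
eef_rot: [-0.084, 0.996, -0.0, -0.0]
contact_force: [0.4, 0.4, -3.7]
opening: 0.13
```

```bash
python3 - <<'E'
from h import *
a=st(); print(yaw(a))
E
```

```text
t 12.25 pos [0.5371 0.237  0.1443] rpy [[-0.986, -0.167, -0.001], [-0.167, 0.986, -0.0], [0.001, -0.0, -1.0]] F [ 0.4  0.4 -3.7] M [ 0.14  0.01 -0.  ] op 0.13 q [-0.29  0.78 -0.35  1.76  0.4   0.67  0.88]
-170.40076556215186
```

carry_out --pt "0 0 0.0015 0 0 0" --pt "0 0 0.003 0 0 0" --pt "0 0 0.004 0 0 0" --pt "0 0 0.005 0 0 0" --pt "0 0 0.005 0 0 0"

```text
clock: 12.75
tool_pos: [0.5374, 0.2372, 0.1398]
eef_rot: [-0.084, 0.996, 0.0, 0.0]
contact_force: [-1.1, -0.2, -2.8]
opening: 0.133
```

```bash
python3 - <<'E'
from h import *
a=st(); print(yaw(a))
E
```

```text
t 12.75 pos [0.5374 0.2372 0.1398] rpy [[-0.986, -0.167, 0.0], [-0.167, 0.986, 0.0], [-0.0, 0.0, -1.0]] F [-1.1 -0.2 -2.8] M [0.03 0.13 0.04] op 0.133 q [-0.3   0.79 -0.34  1.77  0.4   0.66  0.87]
-170.39642891624575
```

carry_out --pt "0 0 0.0005 0 0 2.5" --pt "0 0 0.0005 0 0 5" --pt "0 0 0.0005 0 0 7.5" --pt "0 0 0.0005 0 0 10" --pt "0 0 0.0005 0 0 12.5" --pt "0 0 0.0005 0 0 15" --pt "0 0 0.0005 0 0 15"

```text
clock: 13.45
tool_pos: [0.5374, 0.2381, 0.1398]
eef_rot: [0.047, 0.999, 0.001, 0.0]
contact_force: [0.0, 1.1, 1.1]
opening: 0.129
```

```bash
python3 - <<'E'
from h import *
a=st(); print(yaw(a))
E
```

```text
t 13.45 pos [0.5374 0.2381 0.1398] rpy [[-0.996, 0.093, 0.001], [0.093, 0.996, 0.001], [-0.001, 0.001, -1.0]] F [0.  1.1 1.1] M [0.37 0.31 0.14] op 0.129 q [-0.34  0.78 -0.27  1.77  0.32  0.64  0.68]
174.66395978914503
```

carry_out --pt "0 0 0 0 0 2.5" --pt "0 0 0 0 0 5" --pt "0 0 0 0 0 7.5" --pt "0 0 0 0 0 10" --pt "0 0 0 0 0 12.5" --pt "0 0 0 0 0 15" --pt "0 0 0 0 0 15"

```text
clock: 14.15
tool_pos: [0.5376, 0.2384, 0.1398]
eef_rot: [0.176, 0.984, 0.001, 0.0]
contact_force: [-1.3, 1.9, 2.2]
opening: 0.128
```

```bash
python3 - <<'E'
from h import *
a=st(); print(yaw(a))
E
```

```text
t 14.15 pos [0.5376 0.2384 0.1398] rpy [[-0.938, 0.347, 0.001], [0.347, 0.938, 0.002], [-0.0, 0.002, -1.0]] F [-1.3  1.9  2.2] M [0.5  0.26 0.22] op 0.128 q [-0.38  0.77 -0.2   1.77  0.24  0.62  0.5 ]
159.71767498682703
```

carry_out --pt "0.0006 0.0006 0 0 0 2" --pt "0.0006 0.0006 0 0 0 4" --pt "0.0006 0.0006 0 0 0 6" --pt "0.0006 0.0006 0 0 0 6" --pt "0.0006 0.0006 0 0 0 6"

```text
clock: 14.65
tool_pos: [0.5375, 0.2386, 0.1397]
eef_rot: [0.228, 0.974, 0.001, 0.001]
contact_force: [-0.6, 2.2, 6.0]
opening: 0.132
```

```bash
python3 - <<'E'
from h import *
a=st(); print(yaw(a))
E
```

```text
t 14.65 pos [0.5375 0.2386 0.1397] rpy [[-0.896, 0.444, 0.001], [0.444, 0.896, 0.001], [-0.001, 0.002, -1.0]] F [-0.6  2.2  6. ] M [0.66 0.2  0.22] op 0.132 q [-0.4   0.77 -0.17  1.77  0.2   0.61  0.42]
153.62112979443359
```

carry_out --pt "0 0 -0.001 0 0 0" --pt "0 0 -0.001 0 0 2" --pt "0 0 -0.001 0 0 4" --pt "0 0 -0.001 0 0 4" --pt "0 0 -0.001 0 0 4"

```text
clock: 15.15
tool_pos: [0.537, 0.238, 0.1399]
eef_rot: [0.262, 0.965, -0.0, -0.0]
contact_force: [0.7, 3.9, -3.2]
opening: 0.129
```

```bash
python3 - <<'E'
from h import *
a=st(); print(yaw(a))
for i in range(3):
  r.snapshot('wrist'); print(np.round(r.get_state()['moment'],2),np.round(r.get_state()['contact_force'],1))
E
```

```text
t 15.15 pos [0.537  0.238  0.1399] rpy [[-0.863, 0.506, -0.0], [0.506, 0.863, -0.0], [0.0, -0.0, -1.0]] F [ 0.7  3.9 -3.2] M [ 0.96 -0.27  0.23] op 0.129 q [-0.41  0.77 -0.15  1.77  0.18  0.61  0.37]
149.60777115889434
[ 0.95 -0.25  0.19] [ 1.6  2.6 -4.5]
[ 0.94 -0.29  0.21] [ 0.5  4.  -5. ]
[ 0.95 -0.28  0.17] [-0.8  3.1 -5.3]
```

carry_out --pt "0.0002 0.001 0 0 0 0" --pt "0.0002 0.001 0 0 0 0" --pt "0.0002 0.001 0 0 0 0"

```text
clock: 15.6
tool_pos: [0.5372, 0.2384, 0.1399]
eef_rot: [0.262, 0.965, -0.0, -0.0]
contact_force: [0.5, 2.6, -6.4]
opening: 0.127
```

```bash
python3 - <<'E'
from h import *
a=st(); print(yaw(a))
for i in range(2):
  r.snapshot('wrist'); print(np.round(r.get_state()['moment'],2),np.round(r.get_state()['contact_force'],1))
E
```

```text
t 15.6 pos [0.5372 0.2384 0.1399] rpy [[-0.862, 0.506, -0.001], [0.506, 0.862, -0.001], [0.0, -0.001, -1.0]] F [ 0.5  2.6 -6.4] M [ 0.66 -0.26  0.2 ] op 0.127 q [-0.41  0.77 -0.15  1.77  0.18  0.61  0.37]
149.5836456213187
[ 0.66 -0.17  0.17] [ 0.4  1.6 -5.8]
[ 0.67 -0.22  0.17] [ 0.9  2.3 -7.3]
```

carry_out --pt "0.0003 0.0015 0.0005 0 0 0" --pt "0.0003 0.0015 0.0005 0 0 1.5" --pt "0.0003 0.0015 0.0005 0 0 3" --pt "0.0003 0.0015 0.0005 0 0 3" --pt "0.0003 0.0015 0.0005 0 0 3"

```text
clock: 16.2
tool_pos: [0.5378, 0.2399, 0.1398]
eef_rot: [0.287, 0.958, -0.0, 0.0]
contact_force: [-0.3, 0.1, -1.0]
opening: 0.133
```

```bash
python3 - <<'E'
from h import *
a=st(); print(yaw(a))
for i in range(2):
  r.snapshot('wrist'); print(np.round(r.get_state()['moment'],2),np.round(r.get_state()['contact_force'],1))
E
```

```text
t 16.2 pos [0.5378 0.2399 0.1398] rpy [[-0.835, 0.551, -0.0], [0.551, 0.835, -0.001], [-0.0, -0.001, -1.0]] F [-0.3  0.1 -1. ] M [0.02 0.07 0.13] op 0.133 q [-0.42  0.77 -0.13  1.77  0.16  0.61  0.34]
146.58659748942662
[0.01 0.18 0.12] [-0.4 -0.2 -1.6]
[-0.04  0.18  0.2 ] [ 0.2 -0.  -0.5]
```

carry_out --pt "0 0 0 0 0 1.5" --pt "0 0 0 0 0 3" --pt "0 0 0 0 0 4" --pt "0 0 0 0 0 4" --pt "0 0 0 0 0 4"

```text
clock: 16.8
tool_pos: [0.5379, 0.2403, 0.1398]
eef_rot: [0.321, 0.947, -0.0, 0.0]
contact_force: [-1.0, 0.5, 0.0]
opening: 0.13
```

```bash
python3 - <<'E'
from h import *
a=st(); print(yaw(a))
for i in range(3):
  r.snapshot('wrist'); print(np.round(r.get_state()['moment'],2),np.round(r.get_state()['contact_force'],1))
E
```

```text
t 16.8 pos [0.5379 0.2403 0.1398] rpy [[-0.794, 0.607, 0.0], [0.607, 0.794, -0.0], [-0.0, 0.0, -1.0]] F [-1.   0.5  0. ] M [-0.09  0.24  0.11] op 0.13 q [-0.43  0.77 -0.12  1.77  0.14  0.61  0.29]
142.60539244698754
[-0.11  0.14  0.14] [-0.3  0.1 -0.5]
[-0.11  0.17  0.16] [-0.7 -0.5  0.1]
[-0.11  0.15  0.14] [-0.6 -0.5  0. ]
```

carry_out --pt "0 0 0 0 0 1.5" --pt "0 0 0 0 0 3" --pt "0 0 0 0 0 4" --pt "0 0 0 0 0 4" --pt "0 0 0 0 0 4"

```text
clock: 17.45
tool_pos: [0.538, 0.2404, 0.1398]
eef_rot: [0.353, 0.935, 0.0, 0.0]
contact_force: [-0.9, -1.1, -0.3]
opening: 0.128
```

```bash
python3 - <<'E'
from h import *
a=st(); print(yaw(a))
for i in range(3):
  r.snapshot('wrist'); print(np.round(r.get_state()['moment'],2),np.round(r.get_state()['contact_force'],1))
E
```

```text
t 17.45 pos [0.538  0.2404 0.1398] rpy [[-0.75, 0.661, 0.0], [0.661, 0.75, 0.0], [-0.0, 0.0, -1.0]] F [-0.9 -1.1 -0.3] M [-0.11  0.11  0.16] op 0.128 q [-0.44  0.77 -0.1   1.77  0.12  0.61  0.24]
138.6062588945459
[-0.06  0.1   0.17] [ 0.1 -0.6  0.3]
[-0.06  0.09  0.15] [-0.8 -1.   0.5]
[-0.11  0.09  0.15] [-0.8 -0.7  1. ]
```

carry_out --pt "0 0 0 0 0 1.5" --pt "0 0 0 0 0 3" --pt "0 0 0 0 0 4" --pt "0 0 0 0 0 4" --pt "0 0 0 0 0 4"

```text
clock: 18.1
tool_pos: [0.538, 0.2404, 0.1398]
eef_rot: [0.386, 0.923, 0.0, 0.0]
contact_force: [-1.3, -1.2, 1.0]
opening: 0.129
```

```bash
python3 - <<'E'
from h import *
a=st(); print(yaw(a))
for i in range(3):
  r.snapshot('wrist'); print(np.round(r.get_state()['moment'],2),np.round(r.get_state()['contact_force'],1))
E
```

```text
t 18.1 pos [0.538  0.2404 0.1398] rpy [[-0.702, 0.712, 0.0], [0.712, 0.702, 0.0], [-0.0, 0.0, -1.0]] F [-1.3 -1.2  1. ] M [-0.02 -0.    0.15] op 0.129 q [-0.45  0.77 -0.08  1.77  0.09  0.61  0.19]
134.600140683153
[0.03 0.01 0.17] [-0.3 -0.2  1.3]
[-0.02  0.03  0.12] [-0.5  0.1  1. ]
[0.03 0.04 0.15] [-0.1 -0.5  1.4]
```

carry_out --pt "0 0 0 0 0 1.5" --pt "0 0 0 0 0 3" --pt "0 0 0 0 0 4" --pt "0 0 0 0 0 4" --pt "0 0 0 0 0 4"

```text
clock: 18.75
tool_pos: [0.538, 0.2404, 0.1398]
eef_rot: [0.418, 0.909, 0.0, 0.0]
contact_force: [0.4, 0.8, 0.6]
opening: 0.127
```

```bash
python3 - <<'E'
from h import *
a=st(); print(yaw(a))
for i in range(3):
  r.snapshot('wrist'); print(np.round(r.get_state()['moment'],2),np.round(r.get_state()['contact_force'],1))
E
```

```text
t 18.75 pos [0.538  0.2404 0.1398] rpy [[-0.651, 0.759, 0.0], [0.759, 0.651, 0.0], [-0.0, 0.0, -1.0]] F [0.4 0.8 0.6] M [ 0.06 -0.11  0.09] op 0.127 q [-0.47  0.77 -0.06  1.77  0.07  0.6   0.14]
130.60528681503115
[ 0.04 -0.07  0.14] [0.2 0.4 0.3]
[ 0.08 -0.01  0.14] [0.4 0.  0.1]
[ 0.05 -0.03  0.16] [0.2 1.  1. ]
```

carry_out --pt "0 0 0 0 0 1.5" --pt "0 0 0 0 0 3" --pt "0 0 0 0 0 3" --pt "0 0 0 0 0 3"

```text
clock: 19.3
tool_pos: [0.5379, 0.2405, 0.1397]
eef_rot: [0.441, 0.897, 0.0, 0.0]
contact_force: [0.7, 0.5, 1.8]
opening: 0.13
```

```bash
python3 - <<'E'
from h import *
a=st(); print(yaw(a))
snap('wrist','w9')
for i in range(3):
  r.snapshot('wrist'); print(np.round(r.get_state()['moment'],2),np.round(r.get_state()['contact_force'],1))
E
```

```text
t 19.3 pos [0.5379 0.2405 0.1397] rpy [[-0.61, 0.792, 0.0], [0.792, 0.61, 0.0], [-0.0, 0.0, -1.0]] F [0.7 0.5 1.8] M [ 0.12 -0.08  0.16] op 0.13 q [-0.47  0.77 -0.04  1.77  0.05  0.6   0.11]
127.60426196456253
[ 0.01 -0.11  0.15] [0.6 0.8 0.8]
[ 0.14 -0.15  0.17] [0.7 0.8 1.4]
[ 0.15 -0.14  0.13] [0.7 0.8 1.1]
```

View pics/w9.png

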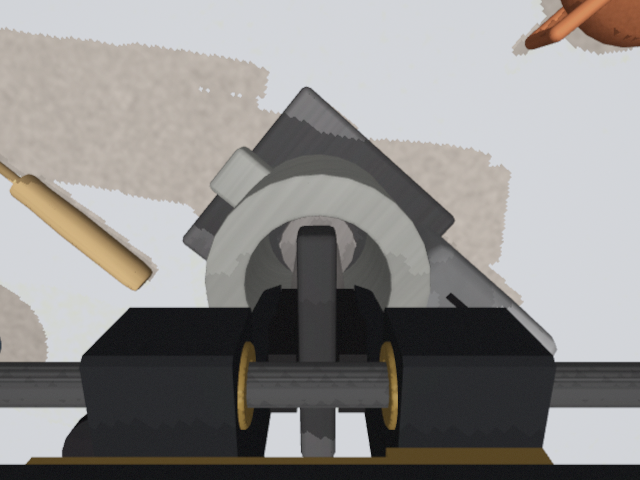

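carry_out --pt "0 0 0 0 0 1.5" --pt "0 0 0 0 0 3" --pt "0 0 0 0 0 3" --pt "0 0 0 0 0 3"

```text
clock: 19.9
tool_pos: [0.538, 0.2404, 0.1397]
eef_rot: [0.465, 0.885, 0.0, 0.0]
contact_force: [1.1, 0.4, 0.6]
opening: 0.132
```

```bash
python3 - <<'E'
from h import *
a=st(); print(yaw(a))
for i in range(4):
  r.snapshot('wrist'); print(np.round(r.get_state()['moment'],2),np.round(r.get_state()['contact_force'],1))
E
```

```text
t 19.9 pos [0.538  0.2404 0.1397] rpy [[-0.568, 0.823, 0.0], [0.823, 0.568, 0.0], [-0.0, 0.0, -1.0]] F [1.1 0.4 0.6] M [ 0.13 -0.16  0.15] op 0.132 q [-0.48  0.77 -0.03  1.77  0.04  0.6   0.07]
124.60316415416953
[ 0.17 -0.14  0.23] [0.5 1.3 0.7]
[ 0.19 -0.16  0.19] [0.5 0.3 1. ]
[ 0.14 -0.21  0.15] [1.1 0.2 1.6]
[ 0.13 -0.16  0.24] [-0.5  1.7  1.2]
```

carry_out --pt "0 0 0 0 0 1" --pt "0 0 0 0 0 2" --pt "0 0 0 0 0 2" --pt "0 0 0 0 0 2"

```text
clock: 20.5
tool_pos: [0.5379, 0.2404, 0.1397]
eef_rot: [0.48, 0.877, 0.0, 0.0]
contact_force: [0.9, 1.1, 1.8]
opening: 0.127
```

```bash
python3 - <<'E'
from h import *
a=st(); print(yaw(a)); m=[]
for i in range(6):
  r.snapshot('wrist'); m.append(r.get_state()['moment'])
print(np.mean(m,0),np.std(m,0))
E
```

```text
t 20.5 pos [0.5379 0.2404 0.1397] rpy [[-0.539, 0.842, 0.0], [0.842, 0.539, 0.0], [0.0, 0.0, -1.0]] F [0.9 1.1 1.8] M [ 0.18 -0.2   0.15] op 0.127 q [-0.49  0.77 -0.02  1.77  0.02  0.6   0.05]
122.60019541321162
[ 0.15559655 -0.21360055  0.16536341] [0.02566513 0.02678533 0.02420739]
```

carry_out --pt "0 0 0 0 0 1" --pt "0 0 0 0 0 2" --pt "0 0 0 0 0 2" --pt "0 0 0 0 0 2"

```text
clock: 21.2
tool_pos: [0.5379, 0.2404, 0.1398]
eef_rot: [0.495, 0.869, 0.0, 0.0]
contact_force: [1.4, 0.7, 1.6]
opening: 0.129
```

```bash
python3 - <<'E'
from h import *
a=st(); print(yaw(a)); m=[]
for i in range(6):
  r.snapshot('wrist'); m.append(r.get_state()['moment'])
print(np.mean(m,0),np.std(m,0))
E
```

```text
t 21.2 pos [0.5379 0.2404 0.1398] rpy [[-0.509, 0.861, 0.0], [0.861, 0.509, 0.0], [-0.0, 0.0, -1.0]] F [1.4 0.7 1.6] M [ 0.19 -0.26  0.13] op 0.129 q [-0.49  0.77 -0.01  1.77  0.01  0.6   0.02]
120.60075192148682
[ 0.19565302 -0.29497904  0.17507742] [0.01884784 0.01937051 0.03403027]
```

carry_out --pt "0 0 0 0 0 1" --pt "0 0 0 0 0 2" --pt "0 0 0 0 0 2" --pt "0 0 0 0 0 2"

```text
clock: 21.9
tool_pos: [0.5379, 0.2404, 0.1398]
eef_rot: [0.51, 0.86, 0.0, 0.0]
contact_force: [2.0, 2.1, 1.3]
opening: 0.133
```

```bash
python3 - <<'E'
from h import *
a=st(); print(yaw(a)); m=[]
s=snap('wrist','w10')
for i in range(5):
  r.snapshot('wrist'); m.append(r.get_state()['moment'])
print(np.mean(m,0),np.std(m,0))
E
```

```text
t 21.9 pos [0.5379 0.2404 0.1398] rpy [[-0.479, 0.878, 0.0], [0.878, 0.479, 0.0], [-0.0, 0.0, -1.0]] F [2.  2.1 1.3] M [ 0.22 -0.34  0.21] op 0.133 q [-0.5   0.77  0.    1.77 -0.    0.6   0.  ]
118.608446858668
[ 0.22623892 -0.31799066  0.224017  ] [0.03813705 0.01343573 0.02826694]
```

View pics/w10.png

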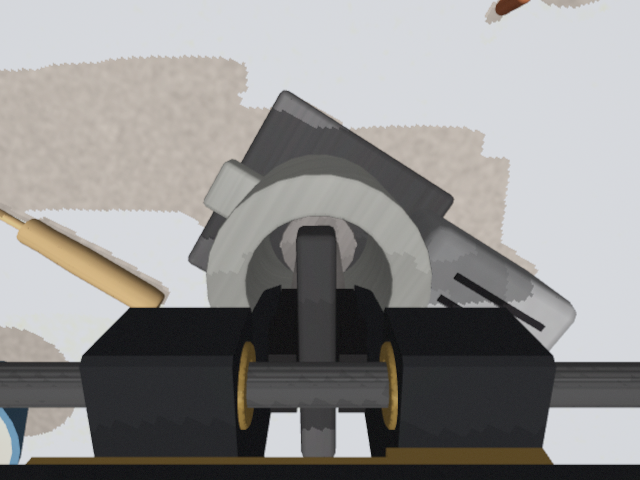

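carry_out --pt "0 0 0 0 0 1" --pt "0 0 0 0 0 2" --pt "0 0 0 0 0 2" --pt "0 0 0 0 0 2"

```text
clock: 22.6
tool_pos: [0.5379, 0.2404, 0.1398]
eef_rot: [0.525, 0.851, 0.0, 0.0]
contact_force: [2.3, 1.0, 1.9]
opening: 0.135
```

```bash
python3 - <<'E'
from h import *
a=st(); print(yaw(a)); m=[]
for i in range(6):
  r.snapshot('wrist'); m.append(r.get_state()['moment'])
print(np.mean(m,0),np.std(m,0))
E
```

```text
t 22.6 pos [0.5379 0.2404 0.1398] rpy [[-0.448, 0.894, 0.0], [0.894, 0.448, 0.0], [-0.0, 0.0, -1.0]] F [2.3 1.  1.9] M [ 0.31 -0.39  0.26] op 0.135 q [-0.5   0.77  0.01  1.77 -0.01  0.6  -0.02]
116.6082984328418
[ 0.27625214 -0.38771379  0.28504108] [0.02220873 0.01687645 0.03249235]
```

carry_out --pt "0 0 0 0 0 1" --pt "0 0 0 0 0 1.5" --pt "0 0 0 0 0 1.5" --pt "0 0 0 0 0 1.5"

```text
clock: 23.3
tool_pos: [0.538, 0.2404, 0.1398]
eef_rot: [0.537, 0.844, 0.0, 0.0]
contact_force: [1.6, 1.7, 1.9]
opening: 0.13
```

```bash
python3 - <<'E'
from h import *
a=st(); print(yaw(a)); m=[]
for i in range(6):
  r.snapshot('wrist'); m.append(r.get_state()['moment'])
print(np.mean(m,0),np.std(m,0))
E
```

```text
t 23.3 pos [0.538  0.2404 0.1398] rpy [[-0.424, 0.906, 0.0], [0.906, 0.424, 0.0], [0.0, 0.0, -1.0]] F [1.6 1.7 1.9] M [ 0.33 -0.45  0.3 ] op 0.13 q [-0.51  0.77  0.02  1.77 -0.02  0.6  -0.04]
115.10445929702573
[ 0.32240319 -0.43118165  0.31871098] [0.03122231 0.0103085  0.02837496]
```

carry_out --pt "0 0 0 0 0 -2" --pt "0 0 0 0 0 -4" --pt "0 0 0 0 0 -6" --pt "0 0 0 0 0 -6" --pt "0 0 0 0 0 -6"

```text
clock: 24.1
tool_pos: [0.5378, 0.2403, 0.1397]
eef_rot: [0.492, 0.871, 0.0, -0.0]
contact_force: [1.3, 1.9, 2.5]
opening: 0.131
```

```bash
python3 - <<'E'
from h import *
a=st(); print(yaw(a)); m=[]
for i in range(4):
  r.snapshot('wrist'); m.append(np.r_[r.get_state()['moment'],r.get_state()['contact_force']])
print(np.mean(m,0))
E
```

```text
t 24.1 pos [0.5378 0.2403 0.1397] rpy [[-0.516, 0.856, -0.0], [0.856, 0.516, 0.0], [0.0, -0.0, -1.0]] F [1.3 1.9 2.5] M [ 0.29 -0.31  0.1 ] op 0.131 q [-0.49  0.77 -0.01  1.77  0.01  0.6   0.03]
121.0800792314634
[ 0.28477438 -0.25732471  0.15577056  0.78625751  1.72286676  3.36627506]
```

carry_out --pt "0 0 -0.0008 0 0 0" --pt "0 0 -0.0008 0 0 -1.5" --pt "0 0 -0.0008 0 0 -3" --pt "0 0 -0.0008 0 0 -3"

```text
clock: 24.7
tool_pos: [0.5374, 0.24, 0.1399]
eef_rot: [0.468, 0.884, -0.001, -0.0]
contact_force: [1.2, 1.6, -7.0]
opening: 0.128
```

```bash
python3 - <<'E'
from h import *
a=st(); print(yaw(a)); m=[]
for i in range(4):
  r.snapshot('wrist'); m.append(np.r_[r.get_state()['moment'],r.get_state()['contact_force']])
print(np.mean(m,0))
E
```

```text
t 24.7 pos [0.5374 0.24   0.1399] rpy [[-0.561, 0.828, -0.001], [0.828, 0.561, -0.0], [0.0, -0.001, -1.0]] F [ 1.2  1.6 -7. ] M [ 0.28 -0.49  0.07] op 0.128 q [-0.48  0.77 -0.03  1.77  0.03  0.6   0.07]
124.1441685903461
[ 0.32450733 -0.49783824  0.06258327  2.15394702  1.05387438 -7.25710348]
```

carry_out --pt "0 0.0009 0 0 0 -2" --pt "0 0.0009 0 0 0 -4" --pt "0 0.0009 0 0 0 -5" --pt "0 0.0009 0 0 0 -5"

```text
clock: 25.3
tool_pos: [0.5383, 0.2405, 0.1407]
eef_rot: [0.43, 0.903, -0.0, -0.0]
contact_force: [0.2, 0.1, -2.8]
opening: 0.13
```

```bash
python3 - <<'E'
from h import *
a=st(); print(yaw(a)); m=[]
for i in range(4):
  r.snapshot('wrist'); m.append(np.r_[r.get_state()['moment'],r.get_state()['contact_force']])
print(np.mean(m,0))
E
```

```text
t 25.3 pos [0.5383 0.2405 0.1407] rpy [[-0.631, 0.776, -0.001], [0.776, 0.631, -0.0], [0.0, -0.001, -1.0]] F [ 0.2  0.1 -2.8] M [-0.08  0.   -0.06] op 0.13 q [-0.47  0.77 -0.05  1.77  0.06  0.61  0.13]
129.12085114347605
[-3.42686135e-02 -2.68053373e-03 -1.35187807e-02  3.21105723e-01
  4.33208271e-02 -3.53726173e+00]
```

carry_out --pt "0 0 -0.003 0 0 0" --pt "0 0 -0.006 0 0 0" --pt "0 0 -0.01 0 0 0" --pt "0 0 -0.015 0 0 0" --pt "0 0 -0.02 0 0 0" --pt "0 0 -0.02 0 0 0"

```text
clock: 26.1
tool_pos: [0.5392, 0.2411, 0.1615]
eef_rot: [0.43, 0.903, 0.001, 0.001]
contact_force: [-0.1, 0.7, -3.1]
opening: 0.127
```

carry_out --pt "0 0 -0.02 0 0 0" --pt "0 0 -0.05 0 0 0" --pt "0 0 -0.08 0 0 0" --pt "0 0 -0.11 0 0 0" --pt "0 0 -0.128 0 0 0" --pt "0 0 -0.128 0 0 0" --pt "0 0 -0.128 0 0 0"

```text
clock: 26.8
tool_pos: [0.5382, 0.2406, 0.288]
eef_rot: [0.43, 0.903, -0.0, -0.0]
contact_force: [-0.9, -1.0, -4.5]
opening: 0.129
```

```bash
python3 - <<'E'
from h import *
a=st(); print(yaw(a)); rows([.573,-.1325,.288],183,a)
s=snap('wrist','w11'); t=snap('top','t11')
for l in ['stand','lifter']:
    print(l,[(np.round(d['xyz'],4).tolist(),round(d['p'],2)) for d in r.spot_point(t,l)][:3])
E
```

```text
t 26.8 pos [0.5382 0.2406 0.288 ] rpy [[-0.631, 0.776, -0.001], [0.776, 0.631, -0.0], [0.0, -0.001, -1.0]] F [-0.9 -1.  -4.5] M [-0.07  0.02  0.04] op 0.129 q [-0.47  0.58 -0.06  1.62  0.04  0.94  0.15]
129.10076138171175
row [-3.115e-01 -2.083e-01  1.000e-04] [-4.00e-02 -3.00e-02 -5.39e+01] need rows 7.494144122080408 6.274650980024863
stand [([0.5791, -0.1933, 0.0001], 0.98), ([0.5384, 0.2372, 0.1108], 0.51)]
lifter [([0.5832, -0.2507, 0.0114], 0.61)]
```

View pics/w11.png

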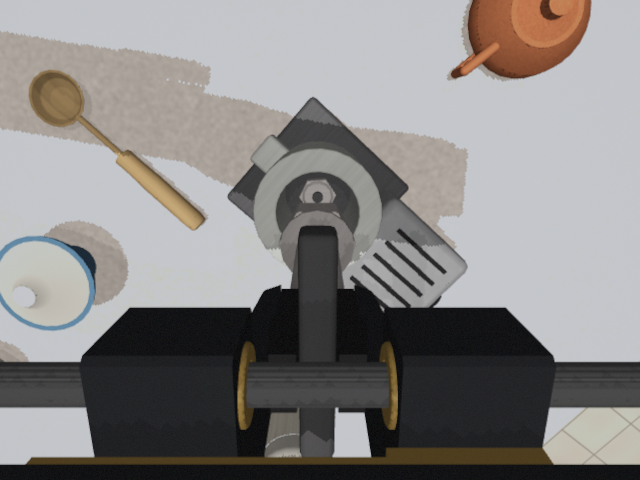

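```bash
python3 - <<'E'
import cv2
im=cv2.imread('pics/w11.png')
cv2.imwrite('pics/w11z.png',cv2.resize(im[165:215,290:350],None,fx=12,fy=12,interpolation=cv2.INTER_CUBIC))
E
```

```text
(no output)
```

View pics/w11z.png

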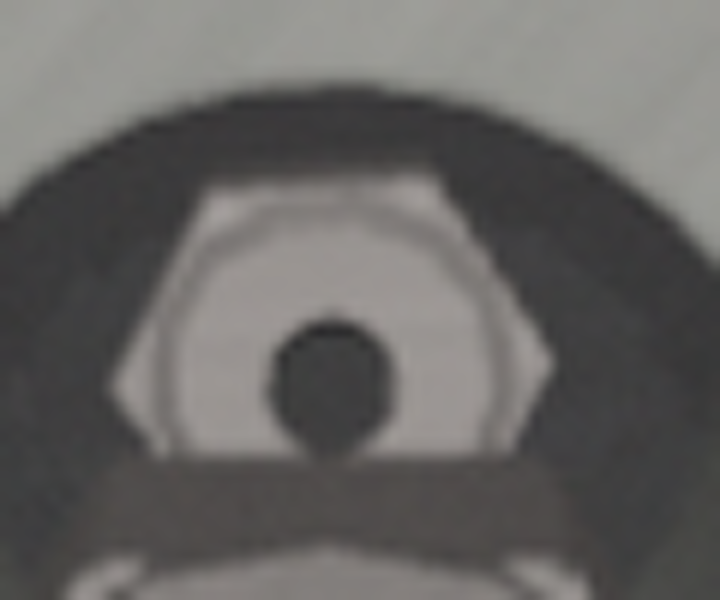

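carry_out --pt "-0.02 -0.013 0 0 0 -4" --pt "-0.055 -0.037 0 0 0 -10" --pt "-0.095 -0.063 0 0 0 -17" --pt "-0.135 -0.09 0 0 0 -24" --pt "-0.175 -0.117 0 0 0 -31" --pt "-0.215 -0.144 0 0 0 -38" --pt "-0.25 -0.167 0 0 0 -45" --pt "-0.28 -0.187 0 0 0 -51" --pt "-0.3 -0.2 0 0 0 -53.9" --pt "-0.3115 -0.208 0 0 0 -53.9" --pt "-0.3115 -0.208 0 0 0 -53.9" --pt "-0.3115 -0.208 0 0 0 -53.9"

```text
clock: 28.2
tool_pos: [0.5735, -0.1301, 0.2881]
eef_rot: [-0.027, 1.0, 0.001, -0.0]
contact_force: [-0.7, 1.2, -3.3]
opening: 0.13
```

carry_out --pt "0 0 0 0 0 0" --pt "0 0 0 0 0 0" --pt "0 0 0 0 0 0"

```text
clock: 28.5
tool_pos: [0.5738, -0.1308, 0.2887]
eef_rot: [-0.027, 1.0, 0.0, 0.0]
contact_force: [-1.2, -0.3, -3.0]
opening: 0.13
```

```bash
python3 - <<'E'
from h import *
a=st(); print(yaw(a)); s=snap('wrist','w12'); camE(s,a)
for l in ['stand','lifter']:
    print(l,[(np.round(d['xyz'],4).tolist(),round(d['p'],2)) for d in r.spot_point(s,l)][:3])
for x,y in [(.574,-.1325)]:
    im=s['img'].copy()
    for t in np.linspace(0,2*np.pi,60):
        p=proj(s,[x+.0275*np.cos(t),y+.0275*np.sin(t),.06]); im[int(round(p[1])),int(round(p[0]))]=(0,255,0)
cv2.imwrite('pics/w12z.png',cv2.resize(im[130:280,220:420],None,fx=4,fy=4,interpolation=cv2.INTER_NEAREST))
E
```

```text
t 28.5 pos [ 0.5738 -0.1308  0.2887] rpy [[-0.999, -0.054, 0.0], [-0.054, 0.999, 0.0], [-0.0, 0.0, -1.0]] F [-1.2 -0.3 -3. ] M [-0.01 -0.04 -0.02] op 0.13 q [ 0.34  0.59 -0.34  1.61  0.23  0.97  1.56]
-176.89830259052005
stand []
lifter [([0.5839, -0.2542, 0.0105], 0.58)]
```

View pics/w12z.png

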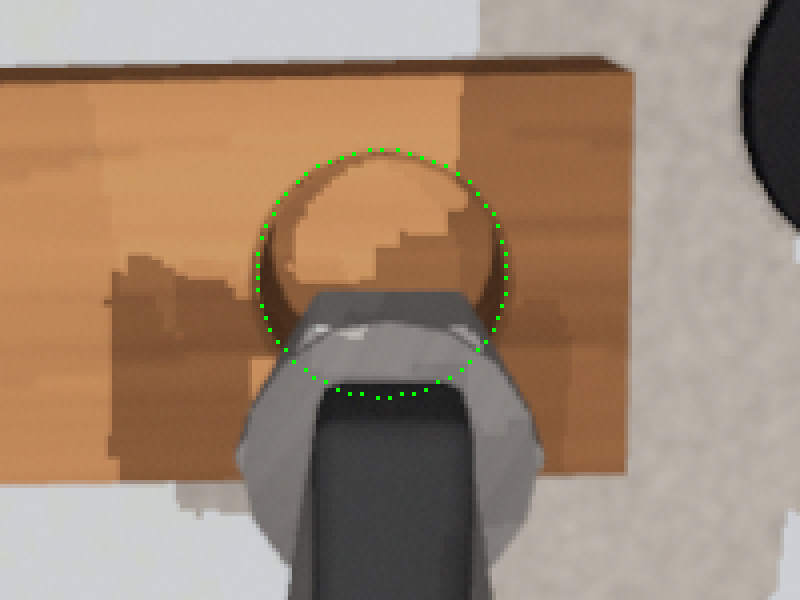

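carry_out --pt "0 -0.0024 0 0 0 0" --pt "0 -0.0024 0.02 0 0 0" --pt "0 -0.0024 0.05 0 0 0" --pt "0 -0.0024 0.08 0 0 0" --pt "0 -0.0024 0.1 0 0 0" --pt "0 -0.0024 0.11 0 0 0" --pt "0 -0.0024 0.12 0 0 0" --pt "0 -0.0024 0.13 0 0 0" --pt "0 -0.0024 0.14 0 0 0" --pt "0 -0.0024 0.147 0 0 0" --pt "0 -0.0024 0.15 0 0 0" --pt "0 -0.0024 0.15 0 0 0"

```text
clock: 29.85
tool_pos: [0.5736, -0.1345, 0.1382]
eef_rot: [-0.026, 1.0, 0.0, -0.0]
contact_force: [0.3, -0.4, -3.3]
opening: 0.13
```

carry_out --pt "0 0 0.002 0 0 0" --pt "0 0 0.004 0 0 0" --pt "0 0 0.006 0 0 0" --pt "0 0 0.006 0 0 0"

```text
clock: 30.25
tool_pos: [0.5737, -0.1345, 0.1323]
eef_rot: [-0.026, 1.0, 0.0, -0.0]
contact_force: [0.2, -0.3, -2.4]
opening: 0.126
```

```bash
python3 - <<'E'
from h import *
a=st(); s=snap('wrist','w13')
E
```

```text
t 30.25 pos [ 0.5737 -0.1345  0.1323] rpy [[-0.999, -0.052, -0.0], [-0.052, 0.999, 0.0], [0.0, 0.0, -1.0]] F [ 0.2 -0.3 -2.4] M [ 0.03  0.01 -0.  ] op 0.126 q [ 0.31  0.79 -0.27  1.77  0.33  0.63  1.47]
```

View pics/w13.png

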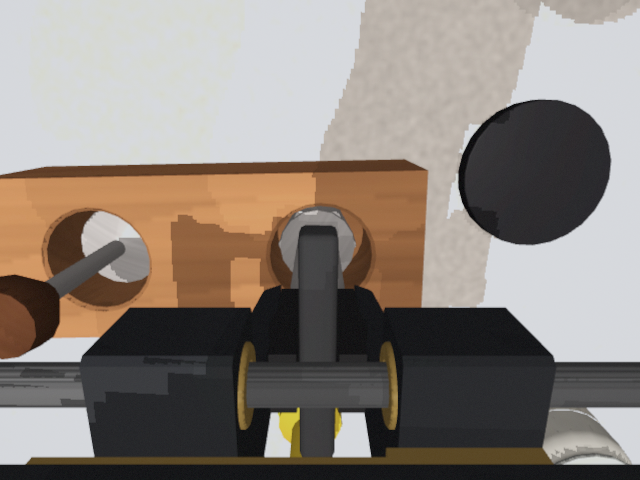

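Key is in the well (u≈317, rim 270–375), nearly on the floor. Ease down until it rests, then open.

carry_out --pt "0 0 0.0006 0 0 0" --pt "0 0 0.0012 0 0 0" --pt "0 0 0.0012 0 0 0"

```text
clock: 30.6
tool_pos: [0.5741, -0.1346, 0.1318]
eef_rot: [-0.026, 1.0, -0.0, 0.0]
contact_force: [-0.5, -0.2, 1.6]
opening: 0.126
```

carry_out --pt "0 0 0 0 0 0" --pt "0 0 0 0 0 0" --pt "0 0 0 0 0 0" --pt "0 0 0 0 0 0" --pt "0 0 0 0 0 0" --pt "0 0 0 0 0 0" --pt "0 0 0 0 0 0" --pt "0 0 0 0 0 0" --pt "0 0 0 0 0 0" --fingers 0

```text
clock: 31.5
tool_pos: [0.5738, -0.1345, 0.1313]
eef_rot: [-0.026, 1.0, 0.0, 0.0]
contact_force: [-0.7, 0.6, 0.4]
opening: 0.923
```

```bash
python3 - <<'E'
from h import *
a=st(); s=snap('wrist','w14')
E
```

```text
t 31.5 pos [ 0.5738 -0.1345  0.1313] rpy [[-0.999, -0.052, 0.0], [-0.052, 0.999, 0.0], [-0.0, 0.0, -1.0]] F [-0.7  0.6  0.4] M [0.07 0.01 0.05] op 0.923 q [ 0.31  0.79 -0.27  1.77  0.33  0.62  1.47]
```

View pics/w14.png

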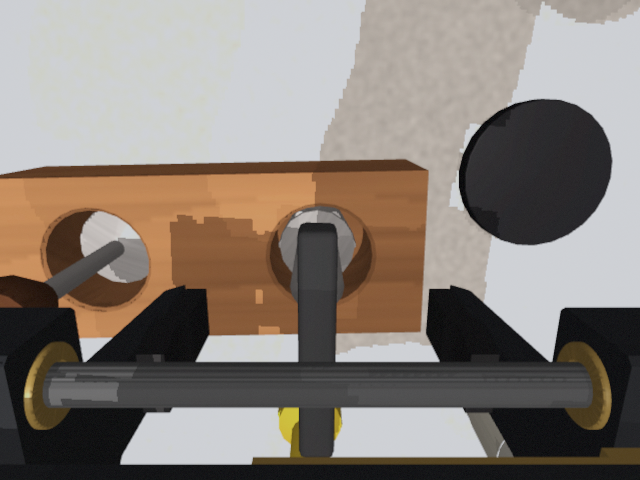

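The key stands free between the open fingers (u≈317). Retreat straight up.

carry_out --pt "0 0 -0.01 0 0 0" --pt "0 0 -0.03 0 0 0" --pt "0 0 -0.06 0 0 0" --pt "0 0 -0.1 0 0 0" --pt "0 0 -0.14 0 0 0" --pt "0 0 -0.16 0 0 0" --pt "-0.03 0 -0.16 0 0 0" --pt "-0.07 0 -0.16 0 0 0" --pt "-0.07 0 -0.16 0 0 0" --pt "-0.07 0 -0.16 0 0 0"

```text
clock: 32.55
tool_pos: [0.6435, -0.1304, 0.2912]
eef_rot: [-0.026, 1.0, 0.0, -0.0]
contact_force: [-0.4, 0.7, -0.3]
opening: 1.001
```

```bash
python3 - <<'E'
from h import *
a=st(); s=snap('wrist','w15'); t=snap('scene','s15')
E
```

```text
t 32.55 pos [ 0.6435 -0.1304  0.2912] rpy [[-0.999, -0.053, -0.001], [-0.053, 0.999, 0.0], [0.001, 0.001, -1.0]] F [-0.4  0.7 -0.3] M [0.03 0.02 0.02] op 1.001 q [ 0.3   0.69 -0.33  1.39  0.23  1.1   1.56]
```

View pics/w15.png

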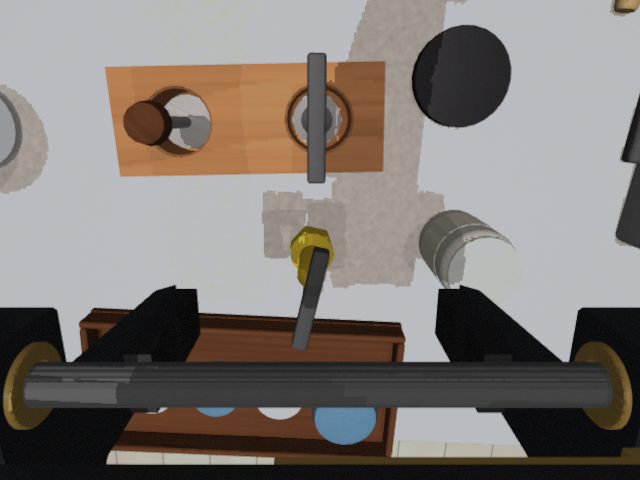

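View pics/s15.png

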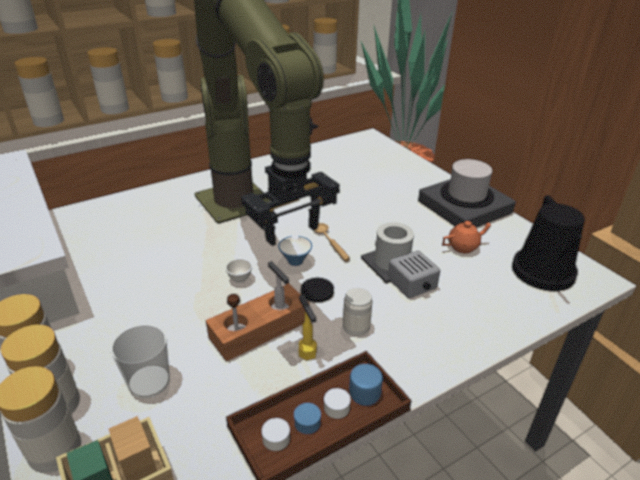

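```bash
python3 - <<'E'
from plant import r
print(r.finish_job())
E
```

```text
the job is handed in; nothing more can be done
None
```

I turned the nut clockwise to its stop, put the key back upright in its empty well and let go. I handed the job in at about 32.6 s of robot time.

- **Fit over the nut:** the key first caught on the nut's edge with about 12–14 N of contact. I shifted it roughly 2 mm sideways and it slid down to its seat with almost no load.
- **Turning:** the torque held at about 0.15–0.2 N m, then rose to 0.22, 0.29 and 0.32 N m over the last few degrees. I took that as the firm stop and went no further, staying below the 0.5 N m limit. I then turned the key back until the torque was about zero and lifted it off.
- **Nut position:** compared between pictures before and after, the nut turned about 57° (1.0 rad). That fits reaching 1.6 rad only if it started near 0.6. I had no direct reading of the nut joint.
- **Travel that disagreed:** the key turned about 75°, more than I expected. I put the difference down to play in the socket and springiness in the spindle.
- **Side load:** while turning, it briefly reached about 3–4 N, and I corrected it.
- **Last pictures:** they show the key upright in its well, the gripper clear, and the lifter, the yellow look-alike and the other things where they were before, judged by eye. The measured contact force was about zero.

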